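# Register a control board in the corner of its test nest

### The job

Take the orange-handled pusher out of its grey holder and, with its white tip only, gently nudge the green control board across the grey metal test nest until it lies flush against both blue fences (far and left as the robot sees them): seat it against the far one first, then slide it home against the left one, pressing it against each with a steady 5 to 6 newtons for half a second and never pushing with more than 8. Do not touch the board with the gripper, keep it lying flat, and leave everything else on the bench alone. Then put the pusher back in its holder, upright and fully down, and let go.

Things in the scene. Friction and masses are not known exactly. Their poses are not given: they have to be found in the camera images.
- nest: Fixed rigid grey metal plate 240 (x) x 200 (y) x 12 mm, turned up to 20 degrees on the bench; origin at the centre of its underside, z up, x away from the robot, y to the left. On it stand two blue fences (below); a black connector block (22 x 70 mm, rising 24 mm above the plate) sits just behind the far fence.
- fence_far: Blue far fence, fixed on the nest along its y, 12 mm thick, 120 mm long, rising 14 mm above the plate; inner face at nest x = +80 mm. It starts 8 mm short of the corner. Origin at the nest's corner, axes as the nest's.
- fence_left: Blue left fence, fixed on the nest along its x, 12 mm thick, 120 mm long, rising 14 mm above the plate; inner face at nest y = +65 mm. It starts 8 mm short of the corner. Origin at the nest's corner, axes as the nest's.
- nest_corner (a point): Where the inner faces of the two fences would meet, at the nest plate's top surface (12 mm above the bench); axes as the nest's. A flush board has its home corner here.
- board: Loose board in a black carrier, green on top; rigid slab 90 (x) x 70 (y) x 10 mm plus small parts up to 4.5 mm above, 80 to 170 g; origin at the centre of its underside. Starts flat on the nest plate, 10 to 55 mm short of each fence, turned up to 12 degrees. It slides under 0.5 to 2 N and stays put. Its edges grip (friction about 0.6): pushed at mid-edge while askew it may jam, so push on the side that gapes.
- board_home (a point): The board's lower far-left corner (its own +45, +35 mm), which belongs in the nest's corner.
- board_far_end (a point): The board's lower far-right corner (+45, -35 mm): the other end of the edge that belongs against the far fence.
- board_left_end (a point): The board's lower near-left corner (-45, +35 mm): the other end of the edge that belongs against the left fence.
- pusher: Loose rigid hand pusher, 60 g, standing upright; origin at the centre of its tip's underside, z up along it. From the tip up: white round stem 14 mm in diameter and 36 mm long, black collar 32 mm in diameter and 5 mm thick, orange square handle 20 x 20 mm from 41 to 101 mm. In the holder its tip is 9 mm above the bench and the collar rests on the holder's top.
- holder: Fixed grey block 60 x 60 x 45 mm that holds the pusher, left or right of the nest; origin at the centre of its underside; in the middle of its top a round hole, 23 mm in diameter and 40 mm deep, takes the pusher's stem with 4 mm to spare all round.
- throttle: Loose throttle body of cast aluminium and black plastic, about 100 x 90 x 85 mm, on the other side of the nest from the holder; leave alone. Origin at the centre of its underside.
- spare_board: Loose spare board with a blue top, same size as the green one, lying on the bench; leave alone.
- screwdriver: Loose screwdriver lying beyond the nest; leave alone.
- cleaner: Loose white bottle with a red cap, 54 mm in diameter, 130 mm tall; leave alone.
- jar: Loose amber jar with a black cap, 60 mm in diameter, 70 mm tall; leave alone.
There are look-alikes about, which are no part of the job. Of the things that look like the pusher, the smaller one is meant. What is shaped like the holder but brown is not meant.

How it is judged:
By the outcome, as a careful person would: the job done as asked, in the order asked, and still so for the second after the job is handed in, with the robot touching nothing.
It also fails if it takes over 72 s, if anything falls off the work surface, if the arm or the gripper's body presses on something with over 40 N, if the wrist force passes 120 N, or if a joint passes its speed limit or range.

### The arm

A 6-joint arm with a two-finger parallel gripper is mounted at the origin on the work surface. World frame = base frame: x ahead of the robot, y to its left, z up, the work surface at z = 0. Lengths are in mm, angles in rad, forces in N, time in s.
With the tool pointing down it reaches from about 275 to 825 mm from the base axis. Payload 4.9 kg.
Tool frame: the origin (TCP) lies on the centre line of the jaws, within the pads' length; the fingertips stand 8 mm ahead of it and the grasp point (between the pads) lies 11 mm behind it; z points along the fingers, y is the line along which they close (so a half turn about z gives the same grasp; the last joint's range is limited). The gripper opens to 85 mm and grips with 20 to 120 N. Pads are 22 mm wide; open, the fingers measure 114 mm over their backs; the gripper's body (76 mm by 85 mm) begins 54 mm behind the grasp point. The pads swing forward as they close: fully open they stand 13 mm farther back than shut.
Start: joints at [1.012, 0.326, -0.193, 1.052, 0, 1.437], TCP at [226.673, 501.137, 239.281] pointing down, gripper open.
Joint ranges: [-2.65, 2.65], [-0.97, 1.79], [-1.3, 1.35], [-1.93, 2.1], [-1.47, 1.37], [-3.14, 3.14]. Speed limits (rad/s): [2.57, 2.57, 3.14, 3.14, 3.14, 3.14].

### API

Orientations are given as a unit quaternion [x, y, z, w].
In Python, from plant import state, snapshot, calibration, hand_in, find_in, outline_of gives the robot as it stands.
- The arm moves only by the shell command python3 -m creep 'ROWS' [FORCE]. ROWS is JSON, a list of rows, each an object with "travel": the shift along the tool's x, y, z in mm, a list of three; "delta_rot": the turn, a rotation vector about the tool's x, y, z in degrees, a list of three; "fingers": the gripper's target within -1 to 1 (shut at 1, half-way at 0, fully open at -1). In form: [{"travel": [x, y, z], "delta_rot": [ax, ay, az], "fingers": fingers}, ...]. A call has 1 to 8 rows; each row is the pose to reach, as a shift and turn from the pose commanded when the call began, along the tool's axes at that moment; what a row does not reach only later rows make up. A row lasts 1/12 s, in which the tool goes at most 41.7 mm and 7.16 degrees, less where a joint would pass 70% of its speed; a pose out of reach is approached as far as the arm can. A call with a gripper value outside its range is refused whole. The fingers move at their own pace and stop on an object; FORCE is the grip in N (left out, the last holds). Time passes only in rows, so rows that repeat a pose let the fingers close. It gives the time, the measured TCP pose, the force, the opening and the grip force at its end, in the units of the state.
- state(): the state, without advancing time (a new reading comes with each control period).
- snapshot(name): name is "scene" or "side" or "wrist"; returns the picture (420x560x3 uint8, red, green, blue); there is no depth.
- calibration(name): a dict with "mtx" (3x3 intrinsics, pixels), "D" ([k1, k2, p1, p2, k3] as OpenCV has them; the pictures are not rectified), "world_from_camera" (4x4, takes a point from camera to world coordinates); the wrist camera has in their place "hand_eye" (4x4, takes a point from camera to tool coordinates, whose origin is the TCP and whose axes are the flange's). Camera axes: x right, y up, looking along -z (the intrinsics and any distortion apply to the point x, -y, -z); pixel columns grow to the right and rows downward; lengths in mm; the calibration is good to about 2 mm. A picture is of the moment at which its call begins: read the wrist's pose just before it. calibration takes no time and is no camera call.
- hand_in(): hands the job in; it is judged then, once.
Trained networks look in the newest picture that a camera, given by its name, has taken for a name from the list of things; names that differ only in an ending like _2 or _b are one class to them, and where a whole thing is asked for, a point or a joint stands for the part that bears it (a point fixed in the world has none). Each returns a list of dicts, best first, with "p" (0 to 1); they miss things now and then, are a little off and sometimes report something else, mostly with a low value. They report only what shows in the picture. A call takes as long as a camera call. They do not tell look-alikes from the thing itself.
- find_in(target, camera): "point" ([row, column] in pixels, amid what is visible of it).
- outline_of(target, camera): "mask" (420x560 bool, what is visible of it) and "point" ([row, column] in pixels, amid what is visible of it).
The state is a dict: "clock": time; "q": joint angles; "joint_vel": joint speeds; "joint_torque": joint torques, N m; "ee_pos": TCP position; "orientation": TCP orientation; "force": force on the tool from outside, world axes, zero at the start; "torque": the same for the moment, N m; "opening": opening from 0.0 (shut) to 1.0 (fully open); "grip_force": force on a finger pad.
Only numpy, scipy, OpenCV 4.12 (cv2) and the standard library are available. Lean on these libraries where they do the work, as an engineer would, in place of code of your own. Each camera call takes 0.05 s, during which the arm holds its last target. There are 200 camera calls.

## Working session

There is one attempt and no reset: what is moved stays moved. The work goes in short steps, Python scripts to look and compute and a shell command to move; the robot and the scene stay as the last step left them, time stands still between calls to the robot, and variables do not carry over. Pictures are saved under pics/ and viewed, at most 13 in all, crops included, and the job is handed in when it is done.

```bash
ls; mkdir -p pics; python3 - <<'E'
from plant import *
import cv2,numpy as np
s=state();print({k:np.round(v,3).tolist() for k,v in s.items()})
ims=[]
for n in ["scene","side"]:
    im=snapshot(n);cv2.imwrite(f'pics/{n}0.png',im[:,:,::-1])
    for t in ["nest","board","pusher","holder","fence_far","fence_left","board_home","board_far_end","board_left_end","nest_corner"]:
        print(n,t,[(np.round(d['point']).tolist(),round(d['p'],2)) for d in find_in(t,n)][:4])
    c=calibration(n);print(np.round(c['mtx'],1).tolist(),np.round(c['D'],3),np.round(c['world_from_camera'],3).tolist())
print(np.round(calibration('wrist')['hand_eye'],3).tolist())
E
```

```text
pics
{'clock': 0.0, 'q': [1.012, 0.327, -0.194, 1.052, 0.0, 1.437], 'joint_vel': [-0.001, 0.0, -0.001, 0.001, -0.0, 0.0], 'joint_torque': [0.0, -44.339, 26.244, 0.015, -0.0, -0.0], 'ee_pos': [226.376, 500.652, 238.527], 'orientation': [0.211, 0.978, -0.001, -0.0], 'force': [-0.654, 0.028, 0.099], 'torque': [0.016, 0.033, 0.01], 'grip_force': 0.0, 'opening': 0.996}
scene nest [([238.0, 298.0], 0.96), ([261.0, 397.0], 0.46)]
scene board [([229.0, 301.0], 0.71)]
scene pusher [([258.0, 399.0], 0.64), ([244.0, 430.0], 0.58)]
scene holder [([312.0, 417.0], 0.9), ([276.0, 392.0], 0.74)]
scene fence_far [([141.0, 191.0], 0.71), ([244.0, 283.0], 0.59)]
scene fence_left [([241.0, 322.0], 0.53)]
scene board_home [([228.0, 303.0], 0.6)]
scene board_far_end [([225.0, 301.0], 0.87)]
scene board_left_end [([228.0, 303.0], 0.91)]
scene nest_corner [([242.0, 295.0], 0.71), ([244.0, 284.0], 0.32)]
[[464.6, 0.0, 285.8], [0.0, 464.6, 210.4], [0.0, 0.0, 1.0]] [0.02 0.   0.   0.   0.  ] [[-0.801, -0.409, 0.437, 1097.492], [0.598, -0.563, 0.57, 677.641], [0.013, 0.718, 0.696, 887.518], [0.0, 0.0, 0.0, 1.0]]
side nest [([219.0, 265.0], 0.97)]
side board [([203.0, 267.0], 0.98)]
side pusher [([138.0, 180.0], 0.7), ([134.0, 212.0], 0.48)]
side holder [([124.0, 222.0], 0.77), ([183.0, 252.0], 0.43)]
side fence_far [([189.0, 290.0], 0.7)]
side fence_left [([186.0, 249.0], 0.52)]
side board_home [([204.0, 263.0], 0.69)]
side board_far_end [([206.0, 265.0], 0.58)]
side board_left_end [([200.0, 265.0], 0.64), ([217.0, 258.0], 0.34)]
side nest_corner [([219.0, 270.0], 0.84), ([293.0, 380.0], 0.24)]
[[431.5, 0.0, 278.7], [0.0, 431.5, 205.7], [0.0, 0.0, 1.0]] [-0.118  0.     0.     0.     0.   ] [[0.946, 0.24, -0.218, 343.473], [-0.324, 0.67, -0.668, -701.584], [-0.014, 0.703, 0.711, 786.396], [0.0, 0.0, 0.0, 1.0]]
[[-0.0, 0.966, 0.257, 65.252], [1.0, 0.0, -0.0, 0.121], [-0.0, 0.257, -0.966, -133.897], [0.0, 0.0, 0.0, 1.0]]
```

View pics/scene0.png

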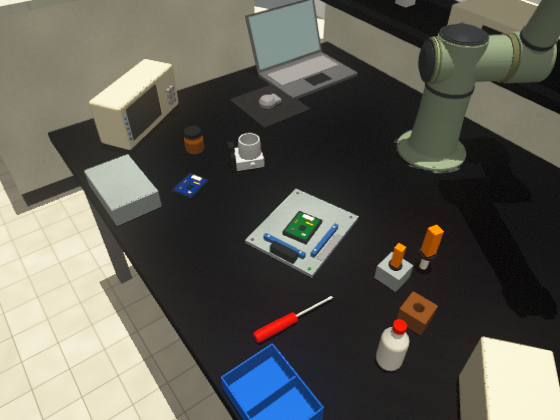

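View pics/side0.png

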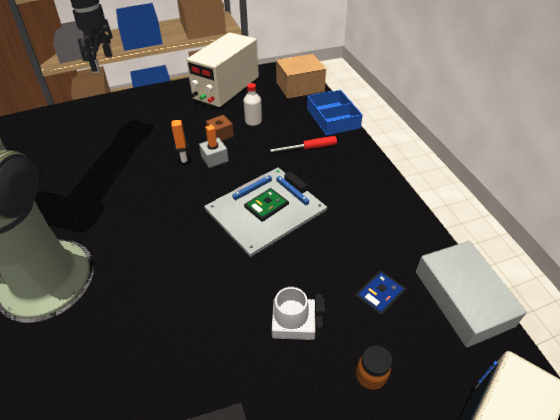

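The scene picture shows the pusher in its grey holder at (258,399), with a larger look-alike beside it at (240,430). The board is at (229,301) on the nest, with fences at (244,283) and (240,325). In the side picture the pusher is at (134,212) and the board at (203,267).

```bash
cat > h.py <<'E'
from plant import *
import cv2,numpy as np
from scipy.spatial.transform import Rotation as R
def cam(n,s=None):
    c=calibration(n)
    if n!='wrist': return c['mtx'],c['D'],np.array(c['world_from_camera'])
    s=s or state();T=np.eye(4);T[:3,:3]=R.from_quat(s['orientation']).as_matrix();T[:3,3]=s['ee_pos']
    return c['mtx'],c['D'],T@np.array(c['hand_eye'])
def unproj(C,rc,z):
    K,D,T=C;rc=np.atleast_2d(np.array(rc,float))
    u=cv2.undistortPoints(rc[:,None,::-1].copy(),np.array(K),np.array(D))[:,0]
    d=np.c_[u[:,0],-u[:,1],-np.ones(len(u))]@T[:3,:3].T;o=T[:3,3]
    return o+d*((z-o[2])/d[:,2])[:,None]
def proj(C,P):
    K,D,T=C;p=(np.atleast_2d(P)-T[:3,3])@T[:3,:3]
    return cv2.projectPoints((p*[1,-1,-1]).astype(float),np.zeros(3),np.zeros(3),np.array(K),np.array(D))[0][:,0,::-1]
E
python3 - <<'E'
from h import *
S,D=cam('scene'),cam('side')
for nm,a,b,z in [('handle',(258,399),(134,212),80),('lookalike',(240,432),(136,178),90),('holdertop-ish',(270,394),(150,213),45),('board',(229,301),(203,267),22),('nestcorner0',(192,297),(252,251),12),('nest1',(219,358),(208,206),12),('nest2',(272,313),(170,280),12),('nest3',(241,248),(208,327),12),('bottle',(345,393),(105,253),65),('brown',(303,419),(122,219),45)]:
    print(nm,unproj(S,a,z).round(0),unproj(D,b,z).round(0))
E
```

```text
handle [[475. 291.  80.]] [[477. 290.  80.]]
lookalike [[381. 303.  90.]] [[384. 300.  90.]]
holdertop-ish [[485. 292.  45.]] [[469. 264.  45.]]
board [[563.  47.  22.]] [[554.  35.  22.]]
nestcorner0 [[477. -81.  12.]] [[473. -94.  12.]]
nest1 [[412. 100.  12.]] [[406.  80.  12.]]
nest2 [[621. 167.  12.]] [[629. 155.  12.]]
nest3 [[692.  -7.  12.]] [[693. -23.  12.]]
bottle [[638. 431.  65.]] [[632. 416.  65.]]
brown [[507. 388.  45.]] [[517. 392.  45.]]
```

```bash
python3 -m creep '[{"travel":[-314,-88,0],"delta_rot":[0,0,0],"fingers":-1},{"travel":[-314,-88,0],"delta_rot":[0,0,0],"fingers":-1},{"travel":[-314,-88,0],"delta_rot":[0,0,0],"fingers":-1},{"travel":[-314,-88,0],"delta_rot":[0,0,0],"fingers":-1},{"travel":[-314,-88,0],"delta_rot":[0,0,0],"fingers":-1},{"travel":[-314,-88,0],"delta_rot":[0,0,0],"fingers":-1},{"travel":[-314,-88,0],"delta_rot":[0,0,0],"fingers":-1},{"travel":[-314,-88,0],"delta_rot":[0,0,0],"fingers":-1}]' 40
python3 -m creep '[{"travel":[-2,-1,0],"delta_rot":[0,0,0],"fingers":0},{"travel":[0,0,0],"delta_rot":[0,0,0],"fingers":0},{"travel":[0,0,0],"delta_rot":[0,0,0],"fingers":0},{"travel":[0,0,0],"delta_rot":[0,0,0],"fingers":0}]'
python3 - <<'E'
from h import *
s=state();im=snapshot('wrist');cv2.imwrite('pics/w1.png',im[:,:,::-1]);C=cam('wrist',s)
print(s['ee_pos'],s['orientation'],s['opening'],s['force'])
for t in ['pusher','holder']:
    for d in outline_of(t,'wrist'): print(t,np.round(d['point']),round(d['p'],2),d['mask'].sum())
hsv=cv2.cvtColor(im,cv2.COLOR_RGB2HSV)
m=cv2.inRange(hsv,(5,150,80),(20,255,255))
n,l,st,ce=cv2.connectedComponentsWithStats(m)
for i in range(1,n):
    if st[i,4]>100: print(st[i],ce[i])
E
```

```text
clock: 1.77
ee_pos: [478.5, 289.5, 239.4]
orientation: [0.211, 0.977, 0.0, 0.0]
force: [1.0, 0.4, -0.1]
opening: 0.999
grip_force: 0.0
clock: 2.1
ee_pos: [475.4, 292.4, 239.2]
orientation: [0.21, 0.978, -0.0, -0.0]
force: [-1.2, 0.2, -0.1]
opening: 0.501
grip_force: 0.0
[475.36867822 292.36225359 239.19554497] [ 2.10029630e-01  9.77694948e-01 -4.30440952e-05 -3.76483571e-04] 0.5012760510603116 [-1.19110584  0.1601642  -0.11837814]
pusher [197. 270.] 0.93 917
pusher [108. 254.] 0.92 1579
holder [174. 274.] 0.61 2118
holder [185. 370.] 0.61 3243
[229  83  42  43 548] [248.38868613 110.95985401]
[ 338  149   73   73 2637] [374.08532423 185.41827835]
[256 181  28  37 690] [269.98115942 198.99710145]
```

View pics/w1.png

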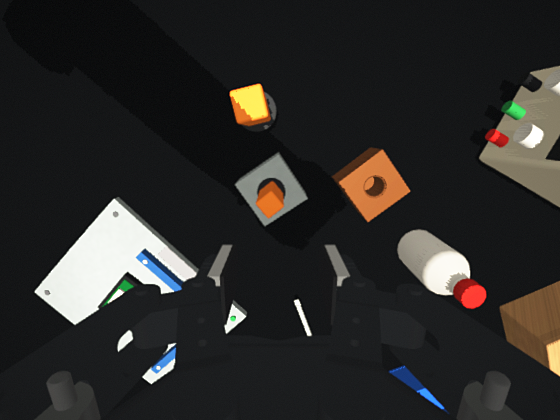

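```bash
python3 - <<'E'
import cv2
im=cv2.imread('pics/w1.png')[140:240,220:320]
im=cv2.convertScaleAbs(im,alpha=1.3,beta=20)
cv2.imwrite('pics/w1c.png',cv2.resize(im,None,fx=6,fy=6,interpolation=cv2.INTER_CUBIC))
from h import *
s={'ee_pos':[475.37,292.36,239.2],'orientation':[.21003,.977695,-4.3e-5,-3.76e-4]}
C=cam('wrist',s)
print(C[0],unproj(C,[(185,235),(153,278),(190,308),(226,268)],45).round(1))
P=np.array([[476,290,z] for z in (9,45,50,110)]);print(proj(C,P).round(0))
E
```

```text
[[293.28963773   0.         278.10070947]
 [  0.         293.28963773 210.23700661]
 [  0.           0.           1.        ]] [[448.3 251.2  45. ]
 [435.8 310.3  45. ]
 [487.6 324.4  45. ]
 [508.  264.9  45. ]]
[[187. 276.]
 [193. 276.]
 [194. 276.]
 [207. 276.]]
```

View pics/w1c.png

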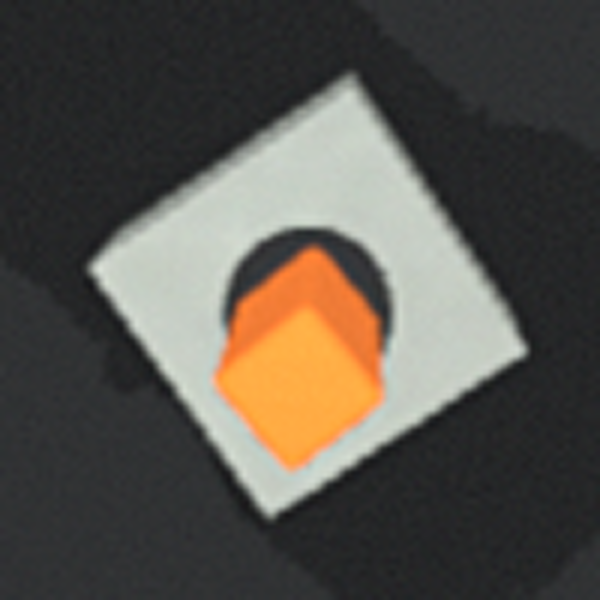

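The crop shows the pusher upright in the holder. The handle's top face is centred near crop (300,388), with its corners roughly parallel to the holder's edges.

```bash
python3 - <<'E'
from h import *
s={'ee_pos':[475.37,292.36,239.2],'orientation':[.21003,.977695,-4.3e-5,-3.76e-4]}
C=cam('wrist',s)
f=lambda L:[(140+(y+.5)/6-.5,220+(x+.5)/6-.5) for x,y in L]
H=unproj(C,f([(312,305),(383,395),(292,472),(215,380)]),110)
B=unproj(C,f([(90,268),(350,72),(528,350),(268,520)]),45)
T=R.from_quat(s['orientation']).as_matrix()
for Q in(H,B):
    e=np.roll(Q,-1,0)-Q
    print(Q.mean(0).round(1),np.linalg.norm(e,axis=1).round(1),(np.degrees(np.arctan2(e[:,1],e[:,0]))%90).round(1))
print(unproj(C,f([(307,310)]),50).round(1), 'tool y world deg',np.degrees(np.arctan2(T[1,1],T[0,1])),T.round(3).tolist())
print('toolcoords handle', T.T@(H.mean(0)-s['ee_pos']))
E
```

```text
[471.3 285.9 110. ] [17.8 18.8 18.8 19. ] [13.4 16.9 14.2 13.8]
[471.  285.8  45. ] [61.1 62.3 60.5 59.9] [12.3  8.8 10.   9.2]
[[470.7 285.7  50. ]] tool y world deg 65.75178572142157 [[-0.912, 0.411, -0.001], [0.411, 0.912, 0.0], [0.001, -0.0, -1.0]]
toolcoords handle [  0.94269357  -7.56057064 129.20254292]
```

```bash
python3 -m creep '[{"travel":[1,-7.5,30],"delta_rot":[0,0,-38.5],"fingers":0},{"travel":[1,-7.5,60],"delta_rot":[0,0,-38.5],"fingers":0},{"travel":[1,-7.5,60],"delta_rot":[0,0,-38.5],"fingers":0},{"travel":[1,-7.5,60],"delta_rot":[0,0,-38.5],"fingers":0},{"travel":[1,-7.5,60],"delta_rot":[0,0,-38.5],"fingers":0},{"travel":[1,-7.5,60],"delta_rot":[0,0,-38.5],"fingers":0},{"travel":[1,-7.5,60],"delta_rot":[0,0,-38.5],"fingers":0},{"travel":[1,-7.5,60],"delta_rot":[0,0,-38.5],"fingers":0}]' 60
python3 - <<'E'
from h import *
s=state();im=snapshot('wrist');cv2.imwrite('pics/w2.png',im[:,:,::-1]);C=cam('wrist',s)
print(s['ee_pos'].round(1) if hasattr(s['ee_pos'],'round') else s['ee_pos'],s['force'],s['q'])
T=R.from_quat(s['orientation']).as_matrix()
hsv=cv2.cvtColor(im,cv2.COLOR_RGB2HSV)
m=cv2.inRange(hsv,(5,120,230),(25,255,255))
n,l,st,ce=cv2.connectedComponentsWithStats(m)
for i in range(1,n):
    if st[i,4]>100:
        r=cv2.minAreaRect(np.argwhere(l==i).astype(np.float32)); P=unproj(C,cv2.boxPoints(r),110);e=np.roll(P,-1,0)-P
        print(st[i],P.mean(0),np.linalg.norm(e,axis=1).round(1),np.degrees(np.arctan2(e[:,1],e[:,0]))%90, 'tool',T.T@(P.mean(0)-s['ee_pos']))
print('tool y',np.degrees(np.arctan2(T[1,1],T[0,1])))
E
```

```text
clock: 2.92
ee_pos: [472.1, 285.7, 179.4]
orientation: [-0.123, 0.992, 0.0, 0.0]
force: [-0.0, 0.1, 0.1]
opening: 0.504
grip_force: 0.0
[472.1 285.7 179.4] [-0.00142843  0.08019892  0.143343  ] [ 4.10493371e-01  3.76297752e-01 -2.80494805e-01  9.13850239e-01
  1.21940175e-05  1.63531270e-01]
[330  82  45  57 576] [383.43892456 311.18410709 110.        ] [28.4 29.  28.9 28.2] [78.20500059 79.0904946  79.74496237 80.07494349] tool [79.71637564 46.35224074 69.392347  ]
tool y 104.14988630465956
```

```bash
python3 -m creep '[{"travel":[0.5,0,35],"delta_rot":[0,0,0],"fingers":0},{"travel":[0.5,0,70],"delta_rot":[0,0,0],"fingers":0},{"travel":[0.5,0,102],"delta_rot":[0,0,0],"fingers":0},{"travel":[0.5,0,102],"delta_rot":[0,0,0],"fingers":0},{"travel":[0.5,0,102],"delta_rot":[0,0,0],"fingers":0},{"travel":[0.5,0,102],"delta_rot":[0,0,0],"fingers":0}]' 60
python3 -m creep '[{"travel":[0,0,0],"delta_rot":[0,0,0],"fingers":0.4},{"travel":[0,0,0],"delta_rot":[0,0,0],"fingers":0.8},{"travel":[0,0,0],"delta_rot":[0,0,0],"fingers":1},{"travel":[0,0,0],"delta_rot":[0,0,0],"fingers":1},{"travel":[0,0,0],"delta_rot":[0,0,0],"fingers":1},{"travel":[0,0,0],"delta_rot":[0,0,0],"fingers":1}]' 90
```

```text
clock: 3.47
ee_pos: [472.9, 285.5, 78.8]
orientation: [-0.123, 0.992, 0.0, 0.001]
force: [-1.0, 0.5, 0.5]
opening: 0.497
grip_force: 0.0
clock: 3.97
ee_pos: [473.7, 285.8, 79.6]
orientation: [-0.123, 0.992, 0.001, 0.002]
force: [-0.5, -0.4, 6.8]
opening: 0.22
grip_force: 88.1
```

```bash
python3 -m creep '[{"travel":[0,0,-5],"delta_rot":[0,0,0],"fingers":1},{"travel":[0,0,-20],"delta_rot":[0,0,0],"fingers":1},{"travel":[0,0,-55],"delta_rot":[0,0,0],"fingers":1},{"travel":[0,0,-90],"delta_rot":[0,0,0],"fingers":1},{"travel":[-15,-39,-110],"delta_rot":[0,0,0],"fingers":1},{"travel":[-28,-76,-120],"delta_rot":[0,0,0],"fingers":1},{"travel":[-42,-115,-130],"delta_rot":[0,0,0],"fingers":1},{"travel":[-55,-152,-140],"delta_rot":[0,0,0],"fingers":1}]' 90
python3 -m creep '[{"travel":[-15,-35,0],"delta_rot":[0,0,0],"fingers":1},{"travel":[-28,-70,0],"delta_rot":[0,0,0],"fingers":1},{"travel":[-40,-107,0],"delta_rot":[0,0,0],"fingers":1},{"travel":[-40,-107,0],"delta_rot":[0,0,0],"fingers":1},{"travel":[-40,-107,0],"delta_rot":[0,0,0],"fingers":1},{"travel":[-40,-107,0],"delta_rot":[0,0,0],"fingers":1}]'
python3 - <<'E'
from h import *
s=state();im=snapshot('wrist');cv2.imwrite('pics/w3.png',im[:,:,::-1])
import pickle;pickle.dump(({k:np.array(v) for k,v in s.items()}),open('s3.pkl','wb'))
cv2.imwrite('pics/w3b.png',cv2.resize(im[:,:,::-1],(800,600),interpolation=cv2.INTER_CUBIC))
for t in ['pusher','board','fence_far','fence_left','nest_corner','board_home','board_far_end','board_left_end']:
    for d in find_in(t,'wrist'): print(t,np.round(d['point'],1),round(d['p'],2))
E
```

```text
clock: 4.63
ee_pos: [561.7, 152.5, 218.5]
orientation: [-0.124, 0.992, 0.0, 0.001]
force: [0.8, 0.3, -0.2]
opening: 0.221
grip_force: 88.1
clock: 5.13
ee_pos: [625.3, 59.7, 216.7]
orientation: [-0.123, 0.992, 0.0, -0.0]
force: [-0.4, 0.2, -0.1]
opening: 0.222
grip_force: 88.3
pusher [267.7 277.8] 0.88
pusher [ 38.2 546.4] 0.61
pusher [189.6  13.3] 0.38
board [116.9 275.8] 0.87
fence_far [196.9 281.9] 0.94
fence_left [120.6 340.6] 0.57
nest_corner [ 78.8 269.4] 0.6
nest_corner [117.2 345.1] 0.54
board_home [120.  277.5] 0.9
board_home [ 78.  270.2] 0.73
board_home [187.1   9.8] 0.67
board_far_end [120.6 276.5] 0.58
board_left_end [118.2 277.4] 0.64
```

View pics/w3b.png

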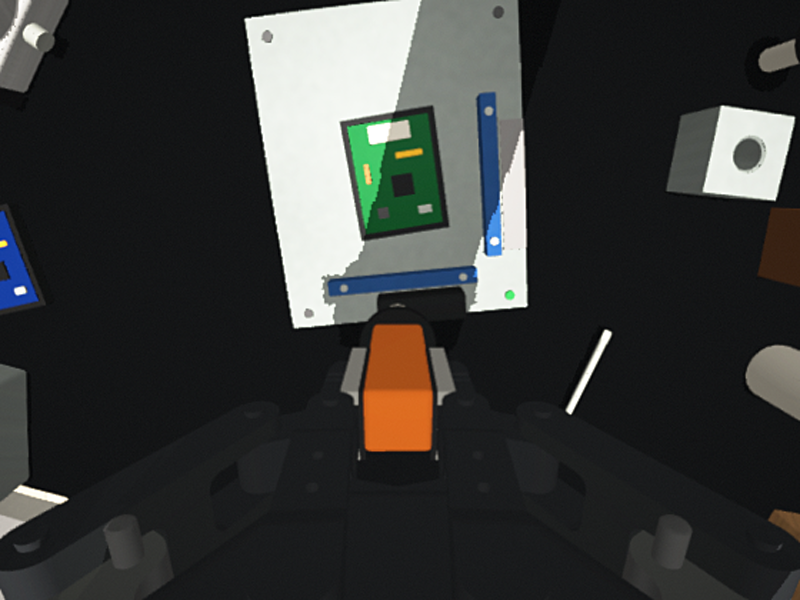

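The picture shows the nest, with the board's corners (on the 800-wide image) at about (341,122), (433,106), (448,226) and (363,241). The far fence is at (475,268)-(328,282), the left fence at (480,93)-(487,255), and the empty holder hole at (748,153).

```bash
cat >> h.py <<'E'
def analyse(im,C,show=True):
    hsv=cv2.cvtColor(im,cv2.COLOR_RGB2HSV);out={}
    def rect(m,z):
        cs=max(cv2.findContours(m,cv2.RETR_EXTERNAL,cv2.CHAIN_APPROX_NONE)[0],key=cv2.contourArea)[:,0]
        P=unproj(C,cs[:,::-1],z)[:,:2].astype(np.float32)
        return cv2.minAreaRect(P)
    b=cv2.inRange(hsv,(100,120,50),(125,255,255))
    n,l,st,ce=cv2.connectedComponentsWithStats(cv2.morphologyEx(b,cv2.MORPH_CLOSE,np.ones((5,5))))
    for i in range(1,n):
        if st[i,4]>300: print('blue',ce[i].round(),[np.round(v,1) for v in rect((l==i).astype(np.uint8),26)])
    g=cv2.inRange(hsv,(45,100,40),(80,255,255));g=cv2.morphologyEx(g,cv2.MORPH_CLOSE,np.ones((15,15)))
    n,l,st,ce=cv2.connectedComponentsWithStats(g)
    i=1+np.argmax(st[1:,4]);print('green',ce[i].round(),[np.round(v,1) for v in rect((l==i).astype(np.uint8),22)])
E
python3 - <<'E'
from h import *
import pickle
s=pickle.load(open('s3.pkl','rb'));im=cv2.imread('pics/w3.png')[:,:,::-1].copy();C=cam('wrist',s)
print(s['ee_pos'])
analyse(im,C)
k=.7
f=lambda L:[(y*k,x*k) for x,y in L]
def pr(nm,L,z):
    P=unproj(C,f(L),z);e=np.roll(P,-1,0)-P;print(nm,P[:,:2].round(1).tolist(),np.linalg.norm(e,axis=1).round(1),np.degrees(np.arctan2(e[:,1],e[:,0])).round(1))
pr('board',[(341,122),(433,106),(448,226),(363,241)],22)
pr('nest',[(245,18),(294,328),(527,307)],12)
pr('fence_far top',[(328,281),(476,267),(477,279),(329,295)],26)
pr('fence_left top',[(478,93),(495,93),(501,255),(487,255)],26)
pr('holder hole',[(748,153)],45)
E
```

```text
[625.32375414  59.65673887 216.67896246]
blue [342. 120.] [array([536.1, 109. ]), array([118.4,  13.6]), np.float64(20.0)]
blue [  9. 189.] [array([ 692.6, -245.1]), array([85.3, 34.3]), np.float64(0.4)]
blue [282. 196.] [array([628.9,  64.8]), array([ 13.2, 117.9]), np.float64(19.6)]
green [277. 121.] [array([551.8,  40.3]), array([80.9, 61. ]), np.float64(23.5)]
board [[525.1, -7.7], [497.9, 55.2], [579.2, 89.3], [606.7, 27.9]] [68.5 88.2 67.3 89.1] [ 113.4   22.8  -65.9 -156.4]
nest [[469.3, -93.7], [694.5, -13.2], [628.3, 174.1]] [239.2 198.7 311.5] [  19.7  109.5 -120.7]
fence_far top [[643.7, 8.3], [604.3, 118.9], [613.4, 122.5], [654.8, 11.4]] [117.4   9.7 118.6  11.5] [ 109.6   21.5  -69.6 -164.3]
fence_left top [[482.0, 84.1], [478.8, 96.0], [590.4, 135.2], [593.1, 124.5]] [ 12.3 118.3  11.  118.3] [ 104.8   19.4  -75.7 -160. ]
holder hole [[471.5, 284.2]] [0.] [0.]
```

```bash
python3 -m creep '[{"travel":[40,-1,0],"delta_rot":[0,0,-5.5],"fingers":1},{"travel":[80,-2,0],"delta_rot":[0,0,-5.5],"fingers":1},{"travel":[115,-3,10],"delta_rot":[0,0,-5.5],"fingers":1},{"travel":[138,-3.5,40],"delta_rot":[0,0,-5.5],"fingers":1},{"travel":[138,-3.5,80],"delta_rot":[0,0,-5.5],"fingers":1},{"travel":[138,-3.5,105],"delta_rot":[0,0,-5.5],"fingers":1},{"travel":[138,-3.5,105],"delta_rot":[0,0,-5.5],"fingers":1},{"travel":[138,-3.5,105],"delta_rot":[0,0,-5.5],"fingers":1}]' 100
cat >> h.py <<'E'
def rd(n=8):
    F=[];P=[]
    for i in range(n):
        snapshot('scene');s=state();F.append(s['force']);P.append(s['ee_pos'])
    F=np.array(F);P=np.array(P);T=R.from_quat(s['orientation']).as_matrix()
    a=np.radians(19.65);u=np.array([np.cos(a),np.sin(a),0]);v=np.array([-u[1],u[0],0]);B=np.array([u,v,[0,0,1]])
    c=np.array([601.6,126.9,12])
    print('F nest mean',(F@B.T).mean(0).round(2),'std',(F@B.T).std(0).round(2),'last',(F[-1]@B.T).round(2))
    print('P nest',((P-c)@B.T).mean(0).round(2),'z',P[:,2].mean().round(2),'tooly',np.degrees(np.arctan2(T[1,1],T[0,1])).round(2),'tilt',T[:2,2].round(4),'clk',s['clock'],'grip',round(s['grip_force'],1),'open',round(s['opening'],3))
E
python3 -c "
from h import *
rd()"
```

```text
clock: 6.25
ee_pos: [492.0, 22.7, 111.1]
orientation: [-0.171, 0.985, 0.0, -0.001]
force: [-1.1, 0.4, -0.2]
opening: 0.219
grip_force: 97.6
F nest mean [-0.16  0.01 -0.31] std [0.48 0.51 0.47] last [-0.02 -0.49 -0.05]
P nest [-136.23  -62.23  100.93] z 112.93 tooly 109.67 tilt [ 0.0017 -0.0002] clk 6.65 grip 97.6 open 0.218
```

```bash
python3 -m creep '[{"travel":[0,0,14],"delta_rot":[0,0,0],"fingers":1},{"travel":[0,0,24],"delta_rot":[0,0,0],"fingers":1},{"travel":[0,0,26.5],"delta_rot":[0,0,0],"fingers":1},{"travel":[0,0,26.5],"delta_rot":[0,0,0],"fingers":1},{"travel":[0,0,26.5],"delta_rot":[0,0,0],"fingers":1}]'
python3 -c "
from h import *
rd(6)
im=snapshot('side');cv2.imwrite('pics/s4.png',cv2.resize(im[150:270,200:340,::-1],None,fx=5,fy=5,interpolation=cv2.INTER_CUBIC))"
```

```text
clock: 7.07
ee_pos: [492.7, 22.5, 84.9]
orientation: [-0.171, 0.985, 0.0, -0.0]
force: [0.5, 0.2, -1.1]
opening: 0.224
grip_force: 97.6
F nest mean [ 0.13 -0.25 -0.41] std [0.38 0.31 0.23] last [ 0.56 -0.15 -0.26]
P nest [-137.23  -61.88   73.37] z 85.37 tooly 109.66 tilt [ 0.0006 -0.0001] clk 7.3667 grip 97.6 open 0.217
```

View pics/s4.png

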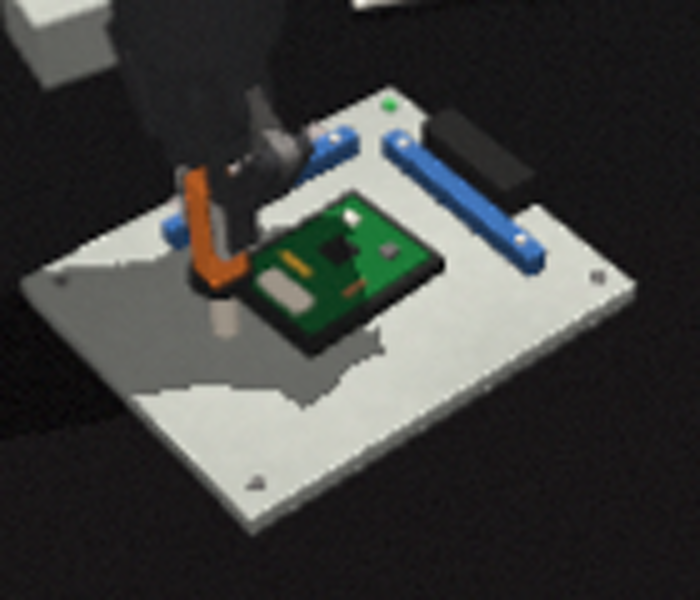

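The side picture shows the tip just above the plate, near (225,325) in the crop, short of the middle of the board's near edge and clear of everything else.

```bash
python3 -m creep '[{"travel":[-3,0,0],"delta_rot":[0,0,0],"fingers":1},{"travel":[-6,0,0],"delta_rot":[0,0,0],"fingers":1},{"travel":[-8,0,0],"delta_rot":[0,0,0],"fingers":1},{"travel":[-9.5,0,0],"delta_rot":[0,0,0],"fingers":1},{"travel":[-11,0,0],"delta_rot":[0,0,0],"fingers":1},{"travel":[-12,0,0],"delta_rot":[0,0,0],"fingers":1},{"travel":[-13,0,0],"delta_rot":[0,0,0],"fingers":1},{"travel":[-14,0,0],"delta_rot":[0,0,0],"fingers":1}]'
python3 -c "
from h import *
rd(6)"
python3 -m creep '[{"travel":[-1.2,0,0],"delta_rot":[0,0,0],"fingers":1},{"travel":[-2.4,0,0],"delta_rot":[0,0,0],"fingers":1},{"travel":[-3.6,0,0],"delta_rot":[0,0,0],"fingers":1},{"travel":[-4.8,0,0],"delta_rot":[0,0,0],"fingers":1},{"travel":[-6,0,0],"delta_rot":[0,0,0],"fingers":1},{"travel":[-7.2,0,0],"delta_rot":[0,0,0],"fingers":1},{"travel":[-8.4,0,0],"delta_rot":[0,0,0],"fingers":1},{"travel":[-9.6,0,0],"delta_rot":[0,0,0],"fingers":1}]'
python3 -c "
from h import *
rd(6)"
```

```text
clock: 8.08
ee_pos: [505.5, 27.2, 84.8]
orientation: [-0.171, 0.985, 0.0, -0.001]
force: [-0.2, 0.5, 0.8]
opening: 0.222
grip_force: 97.6
F nest mean [-0.66 -0.26 -0.87] std [0.58 0.79 0.61] last [-1.3  -0.91 -0.13]
P nest [-123.55  -61.67   72.91] z 84.91 tooly 109.66 tilt [-0.      0.0001] clk 8.3833 grip 97.6 open 0.219
clock: 9.05
ee_pos: [515.2, 30.5, 85.0]
orientation: [-0.171, 0.985, -0.0, -0.0]
force: [-1.0, -0.6, -0.3]
opening: 0.226
grip_force: 97.6
F nest mean [ 0.16 -0.09 -0.69] std [0.41 0.29 0.39] last [ 0.15 -0.25 -1.32]
P nest [-113.61  -61.79   73.07] z 85.07 tooly 109.66 tilt [0.0006 0.0001] clk 9.35 grip 97.6 open 0.221
```

```bash
python3 -m creep '[{"travel":[-1.2,0,0],"delta_rot":[0,0,0],"fingers":1},{"travel":[-2.4,0,0],"delta_rot":[0,0,0],"fingers":1},{"travel":[-3.6,0,0],"delta_rot":[0,0,0],"fingers":1},{"travel":[-4.8,0,0],"delta_rot":[0,0,0],"fingers":1},{"travel":[-6,0,0],"delta_rot":[0,0,0],"fingers":1},{"travel":[-7.2,0,0],"delta_rot":[0,0,0],"fingers":1},{"travel":[-8.4,0,0],"delta_rot":[0,0,0],"fingers":1},{"travel":[-9.6,0,0],"delta_rot":[0,0,0],"fingers":1}]'
python3 -c "
from h import *
rd(3)
for n in ['scene','side']:
    im=snapshot(n);cv2.imwrite(f'pics/{n}5.png',im[:,:,::-1]);print(n);analyse(im,cam(n))
a=cv2.imread('pics/scene5.png')[180:290,230:370];b=cv2.imread('pics/side5.png')[155:255,200:340]
cv2.imwrite('pics/c5.png',np.vstack([cv2.resize(x,None,fx=2.8*2,fy=2.8,interpolation=cv2.INTER_CUBIC) if 0 else cv2.resize(x,(400,int(x.shape[0]*400/140)),interpolation=cv2.INTER_CUBIC) for x in (a,b)]))
"
```

```text
clock: 10.02
ee_pos: [524.2, 33.7, 85.0]
orientation: [-0.171, 0.985, 0.0, -0.0]
force: [-0.3, -0.4, 0.4]
opening: 0.219
grip_force: 97.6
F nest mean [ 0.09 -0.52 -0.43] std [0.28 0.47 0.35] last [-0.31 -0.83 -0.28]
P nest [-103.9   -61.76   73.02] z 85.02 tooly 109.67 tilt [0.0006 0.0003] clk 10.1667 grip 97.6 open 0.218
scene
blue [189. 185.] [array([ 712.7, -272.1]), array([80.9, 59.9]), np.float64(25.8)]
blue [270. 389.] [array([879.5, 356.9]), array([180.3, 136.2]), np.float64(90.0)]
green [297. 231.] [array([573.8,  43.5]), array([81.5, 61.9]), np.float64(21.6)]
side
blue [138.  26.] [array([ 350. , 1334.8]), array([523.4, 179.6]), np.float64(89.9)]
blue [149.  76.] [array([347.3, 807.4]), array([130.2, 133.1]), np.float64(88.8)]
blue [334. 112.] [array([879.1, 358.3]), array([233.7, 153.6]), np.float64(89.9)]
blue [381. 291.] [array([ 696.2, -295.5]), array([80.3, 59.7]), np.float64(26.0)]
green [275. 198.] [array([597.1,  63.7]), array([155.7,  75.5]), np.float64(49.7)]
```

View pics/c5.png

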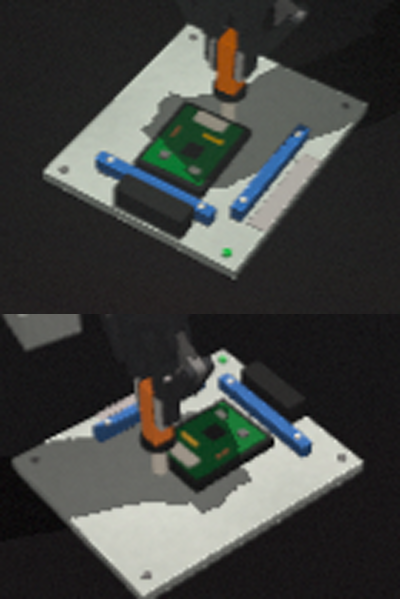

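The two crops show the board pushed most of the way toward the far fence, still slightly turned, with its left end gaping a little more. The tip stands against its near edge.

```bash
python3 -m creep '[{"travel":[-1,0,0],"delta_rot":[0,0,0],"fingers":1},{"travel":[-2,0,0],"delta_rot":[0,0,0],"fingers":1},{"travel":[-3,0,0],"delta_rot":[0,0,0],"fingers":1},{"travel":[-4,0,0],"delta_rot":[0,0,0],"fingers":1},{"travel":[-5,0,0],"delta_rot":[0,0,0],"fingers":1},{"travel":[-5.5,0,0],"delta_rot":[0,0,0],"fingers":1},{"travel":[-6,0,0],"delta_rot":[0,0,0],"fingers":1}]'
python3 -c "
from h import *
rd(3)"
python3 -m creep '[{"travel":[3,0,0],"delta_rot":[0,0,0],"fingers":1},{"travel":[3,6,0],"delta_rot":[0,0,0],"fingers":1},{"travel":[3,12,0],"delta_rot":[0,0,0],"fingers":1},{"travel":[2,12,0],"delta_rot":[0,0,0],"fingers":1},{"travel":[1,12,0],"delta_rot":[0,0,0],"fingers":1},{"travel":[0,12,0],"delta_rot":[0,0,0],"fingers":1},{"travel":[-0.5,12,0],"delta_rot":[0,0,0],"fingers":1}]'
python3 -c "
from h import *
rd(4)"
python3 -m creep '[{"travel":[-0.4,0,0],"delta_rot":[0,0,0],"fingers":1},{"travel":[-0.8,0,0],"delta_rot":[0,0,0],"fingers":1},{"travel":[-1.2,0,0],"delta_rot":[0,0,0],"fingers":1},{"travel":[-1.5,0,0],"delta_rot":[0,0,0],"fingers":1}]'
python3 -c "
from h import *
rd(5)"

```

```text
clock: 10.85
ee_pos: [529.8, 35.7, 85.0]
orientation: [-0.171, 0.985, -0.0, -0.0]
force: [-1.3, -0.5, 0.9]
opening: 0.224
grip_force: 97.6
F nest mean [-1.21 -0.07  0.05] std [0.01 0.79 0.17] last [-1.22  0.1   0.24]
P nest [-98.22 -61.75  73.  ] z 85.0 tooly 109.66 tilt [0.0001 0.    ] clk 11.0 grip 97.6 open 0.223
clock: 11.58
ee_pos: [526.0, 47.2, 85.0]
orientation: [-0.171, 0.985, -0.0, -0.0]
force: [-1.1, -0.7, -0.6]
opening: 0.223
grip_force: 97.6
F nest mean [-0.84  0.48  0.02] std [0.51 0.84 0.29] last [-1.04  1.92  0.4 ]
P nest [-98.05 -49.68  72.89] z 84.89 tooly 109.65 tilt [-0.0005  0.0001] clk 11.7833 grip 97.6 open 0.219
clock: 12.12
ee_pos: [527.8, 47.6, 85.0]
orientation: [-0.171, 0.985, -0.0, 0.0]
force: [-0.8, -0.8, -0.8]
opening: 0.223
grip_force: 97.6
F nest mean [-0.59 -0.11 -1.23] std [0.28 0.46 0.56] last [-0.24  0.07 -0.25]
P nest [-96.15 -49.85  73.02] z 85.02 tooly 109.66 tilt [ 0.0003 -0.0001] clk 12.3667 grip 97.6 open 0.219
```

```bash
python3 -m creep '[{"travel":[-0.4,0,0],"delta_rot":[0,0,0],"fingers":1},{"travel":[-0.8,0,0],"delta_rot":[0,0,0],"fingers":1},{"travel":[-1.0,0,0],"delta_rot":[0,0,0],"fingers":1}]'
python3 -c "
from h import *
rd(4)"
python3 -m creep '[{"travel":[-0.4,0,0],"delta_rot":[0,0,0],"fingers":1},{"travel":[-0.8,0,0],"delta_rot":[0,0,0],"fingers":1}]'
python3 -c "
from h import *
rd(4)"

```

```text
clock: 12.62
ee_pos: [528.4, 48.0, 85.0]
orientation: [-0.171, 0.985, -0.0, -0.0]
force: [-1.3, -0.6, 0.1]
opening: 0.223
grip_force: 97.6
F nest mean [-1.23  0.44  0.53] std [0.32 0.19 0.23] last [-0.93  0.66  0.63]
P nest [-95.47 -49.68  73.  ] z 85.0 tooly 109.66 tilt [-0.0002 -0.    ] clk 12.8167 grip 97.6 open 0.222
clock: 12.98
ee_pos: [529.3, 48.3, 85.0]
orientation: [-0.171, 0.985, 0.0, -0.0]
force: [-0.8, -0.7, -0.0]
opening: 0.224
grip_force: 97.6
F nest mean [-0.95  0.33 -0.07] std [0.3  0.4  0.32] last [-1.18  0.12  0.01]
P nest [-94.43 -49.7   73.  ] z 85.0 tooly 109.66 tilt [0.0002 0.0002] clk 13.1833 grip 97.6 open 0.222
```

```bash
python3 -m creep '[{"travel":[-0.4,0,0],"delta_rot":[0,0,0],"fingers":1},{"travel":[-0.8,0,0],"delta_rot":[0,0,0],"fingers":1}]'
python3 -c "
from h import *
rd(4)"
python3 -m creep '[{"travel":[-0.4,0,0],"delta_rot":[0,0,0],"fingers":1},{"travel":[-0.8,0,0],"delta_rot":[0,0,0],"fingers":1}]'
python3 -c "
from h import *
rd(4)
im=snapshot('scene');cv2.imwrite('pics/scene6.png',im[:,:,::-1]);analyse(im,cam('scene'))
a=im[185:285,230:370,::-1]
cv2.imwrite('pics/c6.png',cv2.resize(a,None,fx=5,fy=5,interpolation=cv2.INTER_CUBIC))"

```

```text
clock: 13.35
ee_pos: [529.6, 48.5, 84.9]
orientation: [-0.171, 0.985, -0.0, -0.0]
force: [-3.2, -0.7, 1.2]
opening: 0.218
grip_force: 97.7
F nest mean [-2.94  0.23  1.02] std [0.95 0.43 0.47] last [-3.54  0.17  0.23]
P nest [-94.15 -49.69  72.92] z 84.92 tooly 109.66 tilt [-0.0008 -0.0003] clk 13.55 grip 97.7 open 0.217
clock: 13.72
ee_pos: [530.0, 48.6, 84.9]
orientation: [-0.171, 0.985, -0.0, -0.001]
force: [-4.7, -1.1, 2.2]
opening: 0.222
grip_force: 97.9
F nest mean [-4.93  0.38  2.24] std [0.48 0.65 0.61] last [-4.98  0.27  1.53]
P nest [-93.77 -49.65  72.83] z 84.83 tooly 109.66 tilt [-0.0016 -0.0006] clk 13.9167 grip 97.9 open 0.224
blue [189. 185.] [array([ 712.5, -271.9]), array([80.5, 59.5]), np.float64(25.8)]
blue [270. 389.] [array([879.6, 356.9]), array([180.3, 135.9]), np.float64(90.0)]
green [294. 233.] [array([583. ,  45.2]), array([79.8, 61.6]), np.float64(20.0)]
```

View pics/c6.png

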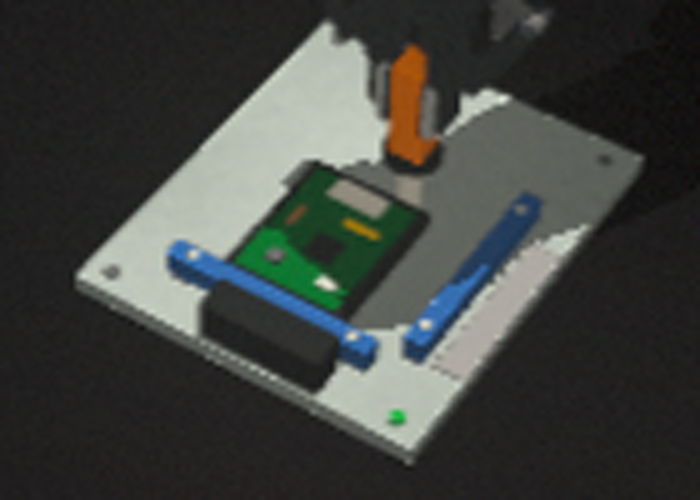

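The board lies along the far fence, at angle 20.0° against the nest's 19.65°. I'll add a little for the steady 5.5 N press.

```bash
python3 -m creep '[{"travel":[-0.22,0,0],"delta_rot":[0,0,0],"fingers":1},{"travel":[-0.22,0,0],"delta_rot":[0,0,0],"fingers":1}]'
python3 -c "
from h import *
rd(16)"

```

```text
clock: 14.13
ee_pos: [530.1, 48.6, 84.8]
orientation: [-0.171, 0.985, -0.0, -0.001]
force: [-5.3, -1.3, 3.1]
opening: 0.221
grip_force: 97.9
F nest mean [-5.52  0.43  3.08] std [0.42 0.52 0.47] last [-5.99  0.01  2.84]
P nest [-93.72 -49.65  72.81] z 84.81 tooly 109.65 tilt [-0.0019 -0.0007] clk 14.9333 grip 97.9 open 0.22
```

```bash
python3 -m creep '[{"travel":[1,0,0],"delta_rot":[0,0,0],"fingers":1},{"travel":[3,0,0],"delta_rot":[0,0,0],"fingers":1},{"travel":[8,0,0],"delta_rot":[0,0,0],"fingers":1},{"travel":[10,0,-30],"delta_rot":[0,0,0],"fingers":1},{"travel":[10,0,-65],"delta_rot":[0,0,0],"fingers":1},{"travel":[-15,-7,-95],"delta_rot":[0,0,0],"fingers":1},{"travel":[-45,-14,-120],"delta_rot":[0,0,0],"fingers":1},{"travel":[-80,-21,-132],"delta_rot":[0,0,0],"fingers":1}]'
python3 -m creep '[{"travel":[-14,-1,0],"delta_rot":[0,0,0],"fingers":1},{"travel":[-14,-1,0],"delta_rot":[0,0,0],"fingers":1},{"travel":[-14,-1,0],"delta_rot":[0,0,0],"fingers":1},{"travel":[-14,-1,0],"delta_rot":[0,0,0],"fingers":1},{"travel":[-14,-1,0],"delta_rot":[0,0,0],"fingers":1}]'
cat >> h.py <<'E'
def look(f):
    s=state();im=snapshot('wrist');cv2.imwrite(f,im[:,:,::-1]);C=cam('wrist',s);print(s['ee_pos'])
    analyse(im,C)
    a=np.radians(19.65);u=np.array([np.cos(a),np.sin(a)]);v=np.array([-u[1],u[0]])
    hsv=cv2.cvtColor(im,cv2.COLOR_RGB2HSV)
    b=cv2.inRange(hsv,(100,120,50),(125,255,255));g=cv2.inRange(hsv,(45,100,40),(80,255,255));g=cv2.morphologyEx(g,cv2.MORPH_CLOSE,np.ones((15,15)))
    for nm,m,z in(('blue',cv2.morphologyEx(b,cv2.MORPH_CLOSE,np.ones((5,5))),26),('green',g,22)):
        n,l,st,ce=cv2.connectedComponentsWithStats(m)
        for i in range(1,n):
            if st[i,4]>300:
                P=unproj(C,np.argwhere(l==i),z)[:,:2]-[601.6,126.9];U=P@u;V=P@v
                print(nm,'u',np.percentile(U,[1,50,99]).round(1),'v',np.percentile(V,[1,50,99]).round(1))
E
python3 -c "
from h import *
look('pics/w7.png')
cv2.imwrite('pics/w7c.png',cv2.resize(cv2.imread('pics/w7.png')[0:250,150:400],(600,600),interpolation=cv2.INTER_CUBIC))"
```

```text
clock: 15.6
ee_pos: [616.2, 56.0, 222.1]
orientation: [-0.17, 0.985, -0.001, 0.004]
force: [1.5, 0.4, 0.3]
opening: 0.224
grip_force: 97.7
clock: 16.02
ee_pos: [625.5, 59.7, 216.4]
orientation: [-0.171, 0.985, 0.0, -0.001]
force: [0.5, 0.2, -0.2]
opening: 0.22
grip_force: 97.7
[625.53228469  59.66615861 216.37381819]
blue [349. 127.] [array([535.7, 108.6]), array([117.4,  13.7]), np.float64(19.8)]
blue [  7. 162.] [array([ 689.6, -244.6]), array([81.3, 25.9]), np.float64(6.7)]
blue [281. 197.] [array([628.9,  64.9]), array([ 12.7, 117.9]), np.float64(19.6)]
green [281. 150.] [array([581.8,  48.3]), array([79.5, 61.1]), np.float64(19.7)]
blue u [-125.8  -72.5  -10.6] v [-1.6  4.8 11.5]
blue u [-81.9 -34.7  -6.6] v [-399.3 -384.1 -374. ]
blue u [-1.5  5.4 11.2] v [-125.3  -67.4  -10.3]
green u [-84.7 -46.6  -5.3] v [-97.3 -67.5 -37.4]
```

View pics/w7c.png

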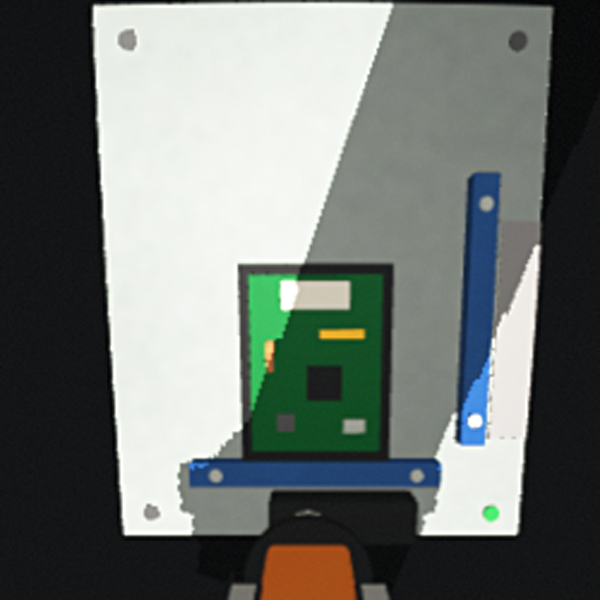

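The wrist view confirms the board is flush on the far fence (19.7°), with about 32 mm to go to the left fence.

```bash
python3 -m creep '[{"travel":[15,-30,0],"delta_rot":[0,0,0],"fingers":1},{"travel":[43,-48.5,10],"delta_rot":[0,0,0],"fingers":1},{"travel":[43,-48.5,45],"delta_rot":[0,0,0],"fingers":1},{"travel":[43,-48.5,80],"delta_rot":[0,0,0],"fingers":1},{"travel":[43,-48.5,110],"delta_rot":[0,0,0],"fingers":1},{"travel":[43,-48.5,125],"delta_rot":[0,0,0],"fingers":1},{"travel":[43,-48.5,130],"delta_rot":[0,0,0],"fingers":1},{"travel":[43,-48.5,130],"delta_rot":[0,0,0],"fingers":1}]'
python3 -c "
from h import *
rd(6)"
```

```text
clock: 16.73
ee_pos: [601.1, -0.3, 85.8]
orientation: [-0.171, 0.985, 0.0, -0.001]
force: [-0.5, 0.2, 0.0]
opening: 0.218
grip_force: 97.8
F nest mean [ 0.45 -0.56 -0.6 ] std [0.5  0.67 0.4 ] last [ 0.48 -0.82 -1.14]
P nest [ -40.94 -120.58   76.37] z 88.37 tooly 109.67 tilt [ 0.0027 -0.0004] clk 17.0333 grip 97.8 open 0.221
```

```bash
python3 -m creep '[{"travel":[1,1,2],"delta_rot":[0,0,0],"fingers":1},{"travel":[1,3,3],"delta_rot":[0,0,0],"fingers":1},{"travel":[1,5,3],"delta_rot":[0,0,0],"fingers":1},{"travel":[1,7,3],"delta_rot":[0,0,0],"fingers":1},{"travel":[1,8.5,3],"delta_rot":[0,0,0],"fingers":1},{"travel":[1,10,3],"delta_rot":[0,0,0],"fingers":1},{"travel":[1,11.2,3],"delta_rot":[0,0,0],"fingers":1},{"travel":[1,12.4,3],"delta_rot":[0,0,0],"fingers":1}]'
python3 -c "
from h import *
rd(4)"
python3 -m creep '[{"travel":[-0.1,1.2,0],"delta_rot":[0,0,0],"fingers":1},{"travel":[-0.2,2.4,0],"delta_rot":[0,0,0],"fingers":1},{"travel":[-0.2,3.6,0],"delta_rot":[0,0,0],"fingers":1},{"travel":[-0.2,4.8,0],"delta_rot":[0,0,0],"fingers":1},{"travel":[-0.2,6,0],"delta_rot":[0,0,0],"fingers":1},{"travel":[-0.2,7.2,0],"delta_rot":[0,0,0],"fingers":1},{"travel":[-0.2,8.4,0],"delta_rot":[0,0,0],"fingers":1},{"travel":[-0.3,9.6,0],"delta_rot":[0,0,0],"fingers":1}]'
python3 -c "
from h import *
rd(4)"
```

```text
clock: 17.7
ee_pos: [597.7, 10.9, 84.0]
orientation: [-0.171, 0.985, -0.0, 0.0]
force: [0.0, -0.9, -1.8]
opening: 0.224
grip_force: 97.7
F nest mean [ 0.18 -0.38 -0.6 ] std [0.37 0.19 0.14] last [-0.05 -0.21 -0.66]
P nest [ -42.67 -107.76   72.02] z 84.02 tooly 109.66 tilt [-0.      0.0001] clk 17.9 grip 97.7 open 0.221
clock: 18.57
ee_pos: [594.5, 20.1, 84.0]
orientation: [-0.171, 0.985, -0.0, -0.0]
force: [0.8, -2.1, -0.2]
opening: 0.223
grip_force: 97.7
F nest mean [-0.85 -0.94 -0.77] std [0.57 0.64 0.2 ] last [-0.03 -0.06 -0.85]
P nest [-42.45 -97.99  71.99] z 83.99 tooly 109.67 tilt [-0.0001  0.0004] clk 18.7667 grip 97.8 open 0.223
```

```bash
python3 -m creep '[{"travel":[-0.1,1.2,-0.3],"delta_rot":[0,0,0],"fingers":1},{"travel":[-0.1,2.4,-0.6],"delta_rot":[0,0,0],"fingers":1},{"travel":[-0.1,3.6,-0.8],"delta_rot":[0,0,0],"fingers":1},{"travel":[-0.1,4.8,-0.8],"delta_rot":[0,0,0],"fingers":1},{"travel":[-0.1,6,-0.8],"delta_rot":[0,0,0],"fingers":1},{"travel":[-0.1,7.2,-0.8],"delta_rot":[0,0,0],"fingers":1},{"travel":[-0.1,8.4,-0.8],"delta_rot":[0,0,0],"fingers":1},{"travel":[-0.1,9.6,-0.8],"delta_rot":[0,0,0],"fingers":1}]'
python3 -m creep '[{"travel":[-0.1,1,0],"delta_rot":[0,0,0],"fingers":1},{"travel":[-0.1,2,0],"delta_rot":[0,0,0],"fingers":1},{"travel":[-0.1,3,0],"delta_rot":[0,0,0],"fingers":1},{"travel":[-0.1,4,0],"delta_rot":[0,0,0],"fingers":1},{"travel":[-0.1,4.8,0],"delta_rot":[0,0,0],"fingers":1},{"travel":[-0.1,5.4,0],"delta_rot":[0,0,0],"fingers":1}]'
python3 -c "
from h import *
rd(4)
im=snapshot('scene');analyse(im,cam('scene'))"
```

```text
clock: 19.43
ee_pos: [591.6, 29.3, 84.9]
orientation: [-0.171, 0.985, -0.0, 0.0]
force: [0.5, -0.5, -0.7]
opening: 0.222
grip_force: 97.8
clock: 19.93
ee_pos: [589.9, 34.4, 84.9]
orientation: [-0.171, 0.985, -0.0, 0.0]
force: [0.6, -0.7, -0.3]
opening: 0.22
grip_force: 97.8
F nest mean [ 0.11 -0.92 -0.28] std [0.63 0.35 0.38] last [-0.95 -0.92 -0.37]
P nest [-42.17 -83.12  72.84] z 84.84 tooly 109.66 tilt [0.     0.0002] clk 20.1333 grip 97.8 open 0.219
blue [189. 185.] [array([ 712.6, -272.1]), array([80.7, 59.9]), np.float64(25.8)]
blue [270. 389.] [array([879.6, 356.9]), array([180.3, 135.9]), np.float64(90.0)]
green [303. 237.] [array([573.9,  70.9]), array([82. , 61.5]), np.float64(20.1)]
```

```bash
python3 -m creep '[{"travel":[0,0.7,0],"delta_rot":[0,0,0],"fingers":1},{"travel":[0,1.4,0],"delta_rot":[0,0,0],"fingers":1},{"travel":[0,2.0,0],"delta_rot":[0,0,0],"fingers":1},{"travel":[0,2.5,0],"delta_rot":[0,0,0],"fingers":1},{"travel":[0,3.0,0],"delta_rot":[0,0,0],"fingers":1},{"travel":[0,3.5,0],"delta_rot":[0,0,0],"fingers":1}]'
python3 -c "
from h import *
rd(3)"
python3 -m creep '[{"travel":[0,0.4,0],"delta_rot":[0,0,0],"fingers":1},{"travel":[0,0.8,0],"delta_rot":[0,0,0],"fingers":1},{"travel":[0,1.1,0],"delta_rot":[0,0,0],"fingers":1}]'
python3 -c "
from h import *
rd(4)"
```

```text
clock: 20.68
ee_pos: [588.7, 37.6, 84.8]
orientation: [-0.171, 0.985, -0.0, 0.0]
force: [-0.6, -1.5, -0.7]
opening: 0.224
grip_force: 97.8
F nest mean [-0.32 -1.19  0.07] std [0.51 0.86 0.7 ] last [ 0.32 -1.24  0.96]
P nest [-42.19 -79.62  72.81] z 84.81 tooly 109.67 tilt [-0.      0.0001] clk 20.8333 grip 97.8 open 0.221
clock: 21.08
ee_pos: [588.3, 38.6, 84.8]
orientation: [-0.171, 0.985, -0.0, 0.0]
force: [1.3, -0.8, 0.1]
opening: 0.22
grip_force: 97.8
F nest mean [ 0.23 -1.07 -0.27] std [0.25 0.38 0.39] last [ 0.14 -0.87 -0.64]
P nest [-42.19 -78.6   72.82] z 84.82 tooly 109.66 tilt [-0.  0.] clk 21.2833 grip 97.8 open 0.224
```

```bash
python3 -m creep '[{"travel":[0,0.4,0],"delta_rot":[0,0,0],"fingers":1},{"travel":[0,0.8,0],"delta_rot":[0,0,0],"fingers":1}]'
python3 -c "
from h import *
rd(4)"
```

```text
clock: 21.45
ee_pos: [588.0, 39.4, 84.8]
orientation: [-0.171, 0.985, -0.0, -0.0]
force: [0.8, -1.5, -0.8]
opening: 0.221
grip_force: 97.8
F nest mean [-0.29 -1.71 -0.46] std [0.15 0.39 0.27] last [-0.27 -1.05 -0.77]
P nest [-42.18 -77.79  72.82] z 84.82 tooly 109.66 tilt [0. 0.] clk 21.65 grip 97.8 open 0.219
```

```bash
python3 -m creep '[{"travel":[0,0.3,0],"delta_rot":[0,0,0],"fingers":1},{"travel":[0,0.6,0],"delta_rot":[0,0,0],"fingers":1}]'
python3 -c "
from h import *
rd(5)"
```

```text
clock: 21.82
ee_pos: [587.9, 39.9, 84.8]
orientation: [-0.171, 0.985, -0.0, 0.0]
force: [0.2, -1.3, 0.3]
opening: 0.224
grip_force: 97.8
F nest mean [-0.42 -1.04  0.47] std [0.67 0.41 0.26] last [-1.57 -0.49  0.78]
P nest [-42.19 -77.2   72.81] z 84.81 tooly 109.66 tilt [0. 0.] clk 22.0667 grip 97.8 open 0.224
```

```bash
python3 -m creep '[{"travel":[0,0.25,0],"delta_rot":[0,0,0],"fingers":1},{"travel":[0,0.5,0],"delta_rot":[0,0,0],"fingers":1}]'
python3 -c "
from h import *
rd(5)"
```

```text
clock: 22.23
ee_pos: [587.7, 40.4, 84.8]
orientation: [-0.171, 0.985, -0.0, 0.0]
force: [0.4, -1.1, 0.0]
opening: 0.219
grip_force: 97.8
F nest mean [ 0.15 -1.2   0.23] std [0.54 0.14 0.42] last [ 0.73 -1.25 -0.23]
P nest [-42.2  -76.71  72.82] z 84.82 tooly 109.66 tilt [0. 0.] clk 22.4833 grip 97.8 open 0.219
```

```bash
python3 -m creep '[{"travel":[0,0.3,0],"delta_rot":[0,0,0],"fingers":1},{"travel":[0,0.6,0],"delta_rot":[0,0,0],"fingers":1},{"travel":[0,0.9,0],"delta_rot":[0,0,0],"fingers":1}]'
python3 -c "
from h import *
rd(4)"
```

```text
clock: 22.73
ee_pos: [587.6, 40.7, 84.9]
orientation: [-0.171, 0.985, -0.001, 0.0]
force: [1.6, -3.5, -1.1]
opening: 0.217
grip_force: 97.7
F nest mean [-0.1  -3.94 -0.65] std [0.25 0.32 0.54] last [-0.4  -3.8   0.09]
P nest [-42.19 -76.41  72.85] z 84.85 tooly 109.64 tilt [ 0.0003 -0.0011] clk 22.9333 grip 97.7 open 0.222
```

```bash
python3 -m creep '[{"travel":[0,0.3,0],"delta_rot":[0,0,0],"fingers":1},{"travel":[0,0.6,0],"delta_rot":[0,0,0],"fingers":1}]'
python3 -c "
from h import *
rd(4)"
```

```text
clock: 23.1
ee_pos: [587.5, 40.9, 84.9]
orientation: [-0.17, 0.985, -0.001, 0.0]
force: [1.2, -5.8, -1.1]
opening: 0.222
grip_force: 97.7
F nest mean [-0.39 -5.69 -0.48] std [0.82 0.4  0.36] last [-1.02 -5.2  -0.34]
P nest [-42.17 -76.21  72.89] z 84.89 tooly 109.63 tilt [ 0.0006 -0.002 ] clk 23.3 grip 97.7 open 0.222
```

```bash
python3 -c "
from h import *
rd(14)
im=snapshot('scene');analyse(im,cam('scene'))"
python3 -m creep '[{"travel":[0,-1,0],"delta_rot":[0,0,0],"fingers":1},{"travel":[0,-3,0],"delta_rot":[0,0,0],"fingers":1},{"travel":[0,-8,0],"delta_rot":[0,0,0],"fingers":1},{"travel":[0,-10,-30],"delta_rot":[0,0,0],"fingers":1},{"travel":[0,-10,-65],"delta_rot":[0,0,0],"fingers":1},{"travel":[-25,-5,-95],"delta_rot":[0,0,0],"fingers":1},{"travel":[-43,0,-120],"delta_rot":[0,0,0],"fingers":1},{"travel":[-43,5,-132],"delta_rot":[0,0,0],"fingers":1}]'
python3 -m creep '[{"travel":[0,0,0],"delta_rot":[0,0,0],"fingers":1},{"travel":[0,0,0],"delta_rot":[0,0,0],"fingers":1},{"travel":[0,0,0],"delta_rot":[0,0,0],"fingers":1},{"travel":[0,0,0],"delta_rot":[0,0,0],"fingers":1}]'
python3 -c "
from h import *
look('pics/w8.png')
cv2.imwrite('pics/w8c.png',cv2.resize(cv2.imread('pics/w8.png')[60:260,200:400],(600,600),interpolation=cv2.INTER_CUBIC))"
```

```text
F nest mean [-0.08 -5.36 -0.99] std [0.57 0.5  0.48] last [-1.15 -5.81 -1.13]
P nest [-42.17 -76.21  72.89] z 84.89 tooly 109.63 tilt [ 0.0006 -0.002 ] clk 24.0 grip 97.7 open 0.22
blue [189. 185.] [array([ 712.7, -272.1]), array([80.9, 59.9]), np.float64(25.8)]
blue [305. 242.] [array([587.4,  90. ]), array([ 96. , 192.8]), np.float64(64.3)]
blue [270. 389.] [array([879.5, 356.8]), array([180.3, 136.1]), np.float64(89.8)]
green [306. 239.] [array([591.8,  91.6]), array([140.7,  76.7]), np.float64(34.4)]
clock: 24.72
ee_pos: [629.9, 62.6, 220.8]
orientation: [-0.171, 0.985, 0.001, 0.004]
force: [0.4, -1.2, 0.3]
opening: 0.222
grip_force: 98.1
clock: 25.05
ee_pos: [624.4, 60.8, 214.8]
orientation: [-0.171, 0.985, 0.001, -0.002]
force: [0.2, 0.5, 0.0]
opening: 0.219
grip_force: 98.1
[624.44281959  60.79350901 214.83144011]
blue [348. 127.] [array([536.3, 109. ]), array([118.1,  13.6]), np.float64(19.9)]
blue [  6. 164.] [array([ 688.8, -243. ]), array([78.1, 23.2]), np.float64(6.8)]
blue [279. 198.] [array([628.9,  64.6]), array([ 12.7, 117.6]), np.float64(19.6)]
green [309. 151.] [array([570.7,  79.5]), array([79.4, 61.1]), np.float64(19.8)]
blue u [-125.6  -72.4   -9.6] v [-1.2  5.2 11.6]
blue u [-78.6 -33.5  -6.8] v [-396.2 -382.3 -373.6]
blue u [-1.7  5.2 11.1] v [-125.4  -69.2  -10.3]
green u [-84.6 -46.7  -5.4] v [-64.8 -34.6  -4.5]
```

View pics/w8c.png

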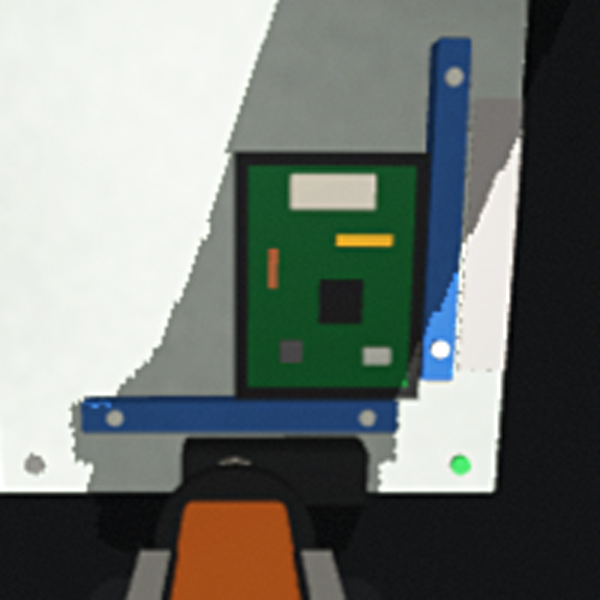

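The crop shows the board flush against both fences, its home corner in the nest's corner (measured centre at about -45, -35 from it). Now I'll return the pusher.

```bash
python3 -m creep '[{"travel":[10,38,0],"delta_rot":[0,0,5.5],"fingers":1},{"travel":[19,76,0],"delta_rot":[0,0,5.5],"fingers":1},{"travel":[29,114,0],"delta_rot":[0,0,5.5],"fingers":1},{"travel":[39,152,0],"delta_rot":[0,0,5.5],"fingers":1},{"travel":[48,190,0],"delta_rot":[0,0,5.5],"fingers":1},{"travel":[58,228,10],"delta_rot":[0,0,5.5],"fingers":1},{"travel":[67,262.5,30],"delta_rot":[0,0,5.5],"fingers":1},{"travel":[67,262.5,50],"delta_rot":[0,0,5.5],"fingers":1}]'
python3 -m creep '[{"travel":[0,0,0],"delta_rot":[0,0,0],"fingers":1},{"travel":[0,0,0],"delta_rot":[0,0,0],"fingers":1},{"travel":[0,0,0],"delta_rot":[0,0,0],"fingers":1},{"travel":[0,0,0],"delta_rot":[0,0,0],"fingers":1}]'
python3 -c "
from h import *
rd(6);print(state()['ee_pos'])
ims=[]
for n in ['scene','side']:
    im=snapshot(n)[:,:,::-1];C=cam(n)
    P=proj(C,[[471.3,285.5,z] for z in (9,45,80,100)]).round(1);print(n,P.tolist())
    r,c=P[1].astype(int);ims.append(cv2.resize(im[r-65:r+35,c-50:c+50],(400,400),interpolation=cv2.INTER_CUBIC))
cv2.imwrite('pics/c9.png',np.hstack(ims))"
```

```text
clock: 25.77
ee_pos: [470.5, 290.0, 166.2]
orientation: [-0.126, 0.992, 0.001, -0.001]
force: [0.6, 0.0, -1.1]
opening: 0.22
grip_force: 98.2
clock: 26.1
ee_pos: [476.0, 285.0, 167.9]
orientation: [-0.122, 0.992, 0.0, 0.001]
force: [-0.1, -0.4, 0.1]
opening: 0.223
grip_force: 98.2
F nest mean [ 0.07 -0.25 -0.3 ] std [0.27 0.36 0.32] last [-0.23  0.06  0.15]
P nest [-65.45 191.44 155.6 ] z 167.6 tooly 104.11 tilt [0.0007 0.0003] clk 26.4 grip 98.2 open 0.226
[475.05660788 285.36052984 167.24318592]
scene [[275.1, 393.1], [265.5, 395.8], [255.7, 398.6], [249.9, 400.2]]
side [[155.3, 213.5], [145.4, 212.0], [135.3, 210.5], [129.4, 209.6]]
```

View pics/c9.png

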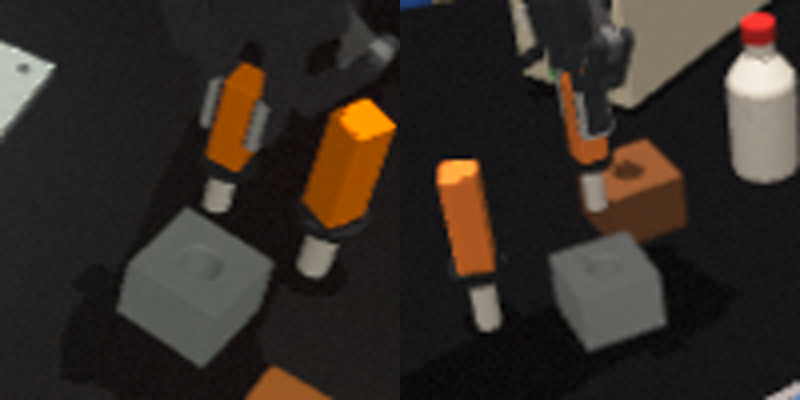

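The views show the pusher upright in the gripper above the empty grey hole, with the tip about 50 mm over it and nearly aligned.

```bash
python3 -m creep '[{"travel":[1.7,0,0],"delta_rot":[0,0,0],"fingers":1},{"travel":[1.7,0,15],"delta_rot":[0,0,0],"fingers":1},{"travel":[1.7,0,35],"delta_rot":[0,0,0],"fingers":1},{"travel":[1.7,0,45],"delta_rot":[0,0,0],"fingers":1},{"travel":[1.7,0,52],"delta_rot":[0,0,0],"fingers":1},{"travel":[1.7,0,57],"delta_rot":[0,0,0],"fingers":1},{"travel":[1.7,0,60],"delta_rot":[0,0,0],"fingers":1},{"travel":[1.7,0,60],"delta_rot":[0,0,0],"fingers":1}]'
python3 -c "
from h import *
rd(5);print(state()['ee_pos'])"
```

```text
clock: 27.17
ee_pos: [472.8, 285.3, 106.6]
orientation: [-0.123, 0.992, -0.0, -0.0]
force: [0.8, -0.4, 0.2]
opening: 0.224
grip_force: 98.2
F nest mean [-0.03 -0.03 -0.48] std [0.5  0.43 0.37] last [-0.4  -0.39 -0.95]
P nest [-67.5  192.48  95.34] z 107.34 tooly 104.16 tilt [0.001  0.0005] clk 27.4167 grip 98.2 open 0.221
[473.34607542 285.49468407 107.43096592]
```

Tip is in the hole with no side force. Lowering further.

```bash
python3 -m creep '[{"travel":[0,0,8],"delta_rot":[0,0,0],"fingers":1},{"travel":[0,0,15],"delta_rot":[0,0,0],"fingers":1},{"travel":[0,0,20],"delta_rot":[0,0,0],"fingers":1},{"travel":[0,0,23],"delta_rot":[0,0,0],"fingers":1},{"travel":[0,0,25],"delta_rot":[0,0,0],"fingers":1},{"travel":[0,0,26.5],"delta_rot":[0,0,0],"fingers":1},{"travel":[0,0,26.5],"delta_rot":[0,0,0],"fingers":1}]'
python3 -c "
from h import *
rd(5);print(state()['ee_pos'])"
```

```text
clock: 28.0
ee_pos: [472.8, 285.2, 80.0]
orientation: [-0.123, 0.992, -0.0, -0.0]
force: [-0.1, -0.6, -0.0]
opening: 0.219
grip_force: 98.6
F nest mean [-0.19  0.17 -0.48] std [0.34 0.31 0.2 ] last [-0.07 -0.16 -0.57]
P nest [-67.78 192.44  68.43] z 80.43 tooly 104.16 tilt [0.0004 0.0001] clk 28.25 grip 98.6 open 0.227
[473.07564482 285.34065565  80.50185435]
```

```bash
python3 -m creep '[{"travel":[0,0,0.6],"delta_rot":[0,0,0],"fingers":1},{"travel":[0,0,1.2],"delta_rot":[0,0,0],"fingers":1},{"travel":[0,0,1.8],"delta_rot":[0,0,0],"fingers":1},{"travel":[0,0,1.8],"delta_rot":[0,0,0],"fingers":1}]'
python3 -c "
from h import *
rd(5);print(state()['ee_pos'])"
```

```text
clock: 28.58
ee_pos: [473.1, 285.4, 79.6]
orientation: [-0.123, 0.992, 0.0, 0.0]
force: [-2.3, -1.3, 9.3]
opening: 0.22
grip_force: 99.7
F nest mean [-2.84 -0.47  8.69] std [0.84 0.35 0.32] last [-2.5  -0.15  8.53]
P nest [-67.7  192.44  67.65] z 79.65 tooly 104.16 tilt [0.0009 0.0003] clk 28.8333 grip 99.7 open 0.22
[473.15298936 285.37053153  79.65257949]
```

```bash
python3 -m creep '[{"travel":[0,0,-1],"delta_rot":[0,0,0],"fingers":1},{"travel":[0,0,-1],"delta_rot":[0,0,0],"fingers":0.3},{"travel":[0,0,-1],"delta_rot":[0,0,0],"fingers":0},{"travel":[0,0,-1],"delta_rot":[0,0,0],"fingers":0},{"travel":[0,0,-1],"delta_rot":[0,0,0],"fingers":0},{"travel":[0,0,-1],"delta_rot":[0,0,0],"fingers":0}]'
python3 -m creep '[{"travel":[0,0,-10],"delta_rot":[0,0,0],"fingers":0},{"travel":[0,0,-30],"delta_rot":[0,0,0],"fingers":0},{"travel":[0,0,-65],"delta_rot":[0,0,0],"fingers":0},{"travel":[0,0,-100],"delta_rot":[0,0,0],"fingers":0},{"travel":[0,0,-130],"delta_rot":[0,0,0],"fingers":0},{"travel":[0,0,-130],"delta_rot":[0,0,0],"fingers":0},{"travel":[0,0,-130],"delta_rot":[0,0,0],"fingers":0}]'
python3 -c "
from h import *
rd(2)
im=snapshot('wrist')[:,:,::-1];a=cv2.resize(im[100:260,200:360],(400,400),interpolation=cv2.INTER_CUBIC)
im=snapshot('side')[:,:,::-1];b=cv2.resize(im[95:235,170:310],(400,400),interpolation=cv2.INTER_CUBIC)
cv2.imwrite('pics/c10.png',np.hstack([a,b]))"
```

```text
clock: 29.33
ee_pos: [472.8, 285.2, 79.3]
orientation: [-0.123, 0.992, -0.0, -0.0]
force: [1.3, -1.3, -0.1]
opening: 0.502
grip_force: 0.0
clock: 29.92
ee_pos: [474.3, 285.9, 212.2]
orientation: [-0.123, 0.992, 0.001, 0.002]
force: [-0.0, -0.9, -0.1]
opening: 0.504
grip_force: 0.0
F nest mean [-0.21  0.15 -0.41] std [0.01 0.26 0.4 ] last [-0.2   0.41 -0.81]
P nest [-68.06 192.41 197.79] z 209.79 tooly 104.16 tilt [-0.0006 -0.0003] clk 30.0167 grip 0.0 open 0.498
```

View pics/c10.png

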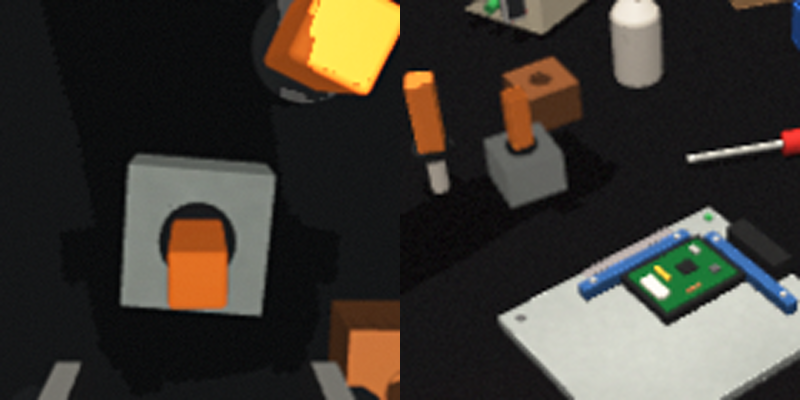

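The pusher stands upright with its collar on the grey holder and the gripper is clear. The board sits in the corner against both fences.

```bash
python3 -c "
from plant import *
print(hand_in())"
```

```text
the job is handed in; nothing more can be done
None
```

The job is handed in at about 30 s: the board lies flush against both fences, pressed at about 5.5 N on the far one first and then about 5.4 N on the left. The pusher is back in its grey holder, upright, fully down and released.

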